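Vacuum pump change-over at the bench isolators

ROBOT

A 6-joint arm with a two-finger parallel gripper is mounted at the origin on the work surface. World frame = base frame: x ahead of the robot, y to its left, z up, the work surface at z = 0. Lengths are in mm, angles in rad, forces in N, time in s.
With the tool pointing down it reaches from about 350 to 975 mm from the base axis. Payload 7.1 kg.
Tool frame: the origin (TCP) lies on the centre line of the jaws, within the pads' length; the fingertips stand 17 mm ahead of it and the grasp point (between the pads) lies 2 mm behind it; z points along the fingers, y is the direction in which the jaws open and shut (so a half turn about z gives the same grasp; the last joint's range is limited). The gripper opens to 88 mm and grips with 3 to 60 N. Pads are 20 mm wide; open, the fingers measure 115 mm over their backs; the gripper's body (75 mm by 178 mm) begins 61 mm behind the grasp point.
Start: joints at [-1.328, 0.423, 1.63, -0, 1.089, -0.019], TCP at [161.781, -603.682, 239.675] pointing down, gripper open.
Joint ranges: [-3, 3], [-0.9, 2.11], [0.09, 2.58], [-1.31, 4.45], [0.11, 2.69], [-2.54, 2.54]. Speed limits (rad/s): [2.39, 2.39, 3.01, 3.14, 3.14, 3.14].

INTERFACE

Orientations are given as a rotation vector (axis times angle).
In Python, from workcell import ctrl, imaging, workorder gives the robot as it stands. The module is installed in compiled form; this text tells all that it offers.
- The arm moves only by the shell command python3 -m crank 'ROWS' [OPENING]. ROWS is JSON, a list of rows, each an object with "travel": the shift along the tool's x, y, z as a fraction of full scale, a list of three; "turn": the turn about the tool's z as a fraction of full scale. In form: [{"travel": [dx, dy, dz], "turn": turn}, ...]. A call has 1 to 20 rows; each row shifts and turns the pose as measured when the row begins, along the tool's axes as they then stand; what a row does not reach is not made up. Full scale, the value 1, is 5 cm for a shift and 0.1 rad for a turn. A row lasts 1/10 s, in which the tool goes at most 50 mm and 8.59 degrees, less where a joint would pass 70% of its speed; a pose out of reach is approached as far as the arm can. A call with a number of a shift or a turn outside -1 to 1 is refused whole. A call with a gripper value outside its range is refused whole. OPENING is the gripper command: -1 is shut, 1 is fully open, values between are in proportion, set as the call begins (- or left out, the last holds). The fingers move at their own pace and stop on an object; the grip force is fixed at half the most. Time passes only in rows, so rows that do not move let the fingers close. It gives the time, the measured TCP pose, the force and the opening at its end, in the units of the state.
- ctrl.get_obs(): the state, without advancing time (a new reading comes with each control period).
- imaging.get_image(name): name is "side" or "top"; returns the picture (400x640x3 uint8, blue, green, red); there is no depth.
- imaging.camera_info(name): a dict with "camera_matrix" (3x3 intrinsics, pixels), "rvec" (rotation vector, rad) and "tvec" (3), from world to camera coordinates, as OpenCV has them. Camera axes: x right, y down, z forward; pixel columns grow to the right and rows downward; lengths in mm; the calibration is good to about 2 mm. A picture is of the moment at which its call begins. camera_info takes no time and is no camera call.
- workorder.close_job(): hands the job in, once; it reports no verdict.
The state is a dict: "t": time; "qpos": joint angles; "qvel": joint speeds; "joint_torque": joint torques, N m; "ee_pos": TCP position; "orientation": TCP orientation; "ft_force": force on the tool from outside, world axes, zero at the start; "moment": the same for the moment, N m; "width": finger opening in mm.
Only numpy, scipy, OpenCV 4.12 (cv2) and the standard library are available. Lean on these libraries where they do the work, as an engineer would, in place of code of your own. Each camera call takes 0.05 s, during which the arm holds its last target.

TASK

Change over the bench vacuum from one pump to the other: switch off the isolator with the ball handle, then switch on the isolator with the T-shaped crossbar handle. Never have both on at once, and leave the isolator with the flat paddle handle as it is. On is with the handle leaning to the white ridge on its box, off is leaning the other way.

Things in the scene. Friction and masses are not known exactly. Their poses are not given: they have to be found in the camera images.
- tee_base: Box under the T handle, origin under its centre; all 3 isolators alike: grey box 130 x 70 x 40 mm high fixed to the bench, hinge pin across its middle 52 mm up, steel cheeks to 63 mm. White ridge (14 mm wide) on top at the box's +x end, away from the robot within 30 deg, marks ON. Boxes stand in a row in any order, about 240 mm apart, loose ware up to 75 mm high between.
- ball_grip (a point): Centre of the 30 mm black ball on a 10 mm rod, 80 mm from the hinge pin. Starts on. Axes turn with the handle: z from hinge out through the grip, y along the pin, x towards ON when upright. All handles: stops 34 deg each side of upright (grip then 118 mm up); heavy (about 150 g, up to 1 N at the grip), so 15 deg past upright they drop to the far stop and stay.
- tee_grip (a point): Centre of the black crossbar (16 mm thick, 70 mm long, parallel to the hinge pin) of the T handle, on a 10 mm rod, 80 mm from the hinge pin. Starts off. Axes, stops and weight as for the ball handle.
- paddle_grip (a point): Point in the flat black paddle (30 mm wide, 7 mm thick, 52 mm long, on a 10 mm rod) of the third isolator, 80 mm from its hinge pin. Axes and stops as for the ball handle. It is on; leave it alone.
Mind the look-alikes: they are no part of the job. What is shaped like the part that bears paddle_grip but green or red is not meant.

How it is judged:
By the outcome, as a careful person would: the job done as asked, in the order asked, and still so for the second after the job is handed in, with the robot touching nothing.
It also fails if it takes over 45 s, if anything falls off the work surface, if the arm or the gripper's body presses on something with over 40 N, if the wrist force passes 120 N, or if a joint passes its speed limit or range.

## Working session

There is one attempt and no reset: what is moved stays moved. The work goes in short steps, Python scripts to look and compute and a shell command to move; the robot and the scene stay as the last step left them, time stands still between calls to the robot, and variables do not carry over. Pictures are saved under pics/ and viewed, and the job is handed in when it is done.

```bash
mkdir -p pics; python3 - <<'E'
from workcell import ctrl, imaging
import cv2
o=ctrl.get_obs();print(o)
for n in("side","top"):
    cv2.imwrite(f"pics/{n}0.png",imaging.get_image(n)); print(n,imaging.camera_info(n))
E
```

```text
{'t': 0.0, 'qpos': array([-1.32800215e+00,  4.23477249e-01,  1.63008809e+00,  3.76911550e-05,
        1.08848184e+00, -1.89834799e-02]), 'qvel': array([-0.00098595, -0.00016458, -0.00033056, -0.00218117, -0.00129451,
       -0.00046732]), 'joint_torque': array([ 1.98400032e-02, -5.33605635e+01, -2.64414382e+01,  5.07506041e-02,
        9.11242655e-02, -4.43020559e-03]), 'ee_pos': array([ 161.76441023, -603.5797115 ,  239.36532469]), 'orientation': array([-3.11427242e+00, -4.09939607e-01,  2.76082252e-05]), 'ft_force': array([-0.97259511, -0.50308469,  0.36763983]), 'moment': array([0.01159409, 0.03433177, 0.03009611]), 'width': 87.61262890807178}
side {'camera_matrix': array([[425.58639272,   0.        , 318.49901368],
       [  0.        , 425.58639272, 201.64665667],
       [  0.        ,   0.        ,   1.        ]]), 'rvec': array([ 0.26431543, -2.85790074,  1.08178009]), 'tvec': array([ 435.7899522 ,   90.65331897, 1081.74283834])}
top {'camera_matrix': array([[460.93930644,   0.        , 312.78082661],
       [  0.        , 460.93930644, 192.78175443],
       [  0.        ,   0.        ,   1.        ]]), 'rvec': array([ 2.16183398, -2.18351369,  0.13408835]), 'tvec': array([  21.43048461,  457.62032548, 1147.75947128])}
```

View pics/side0.png

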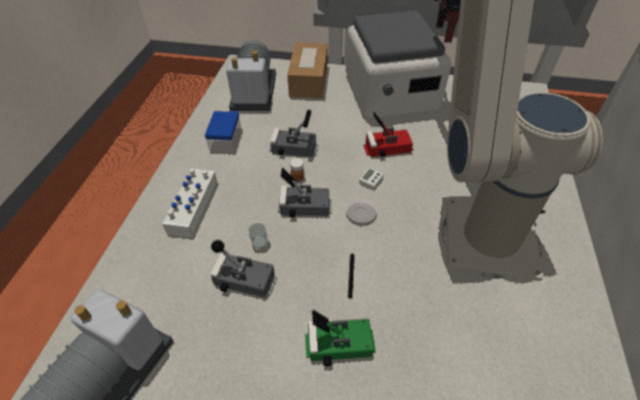

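View pics/top0.png

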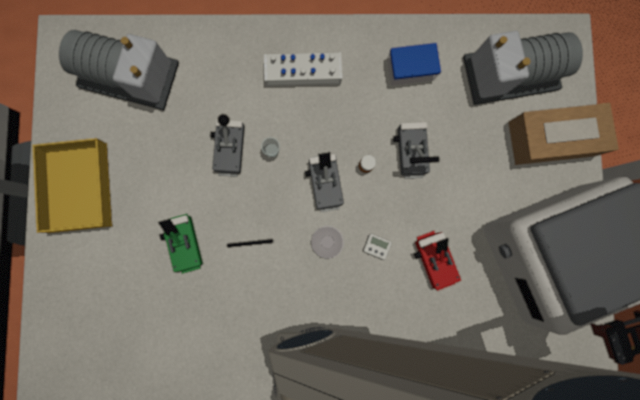

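```bash
python3 - <<'E'
import cv2,numpy as np
t=cv2.imread("pics/top0.png");s=cv2.imread("pics/side0.png")
z=lambda im,x,y,w,h,k:cv2.resize(im[y:y+h,x:x+w],None,fx=k,fy=k,interpolation=cv2.INTER_CUBIC)
cv2.imwrite("pics/c1.png",np.hstack([z(t,195,105,66,80,6),z(t,380,105,66,80,6)]))
cv2.imwrite("pics/c2.png",np.hstack([z(s,200,230,80,70,5),z(s,260,100,80,70,5)]))
E
```

```text
(no output)
```

View pics/c1.png

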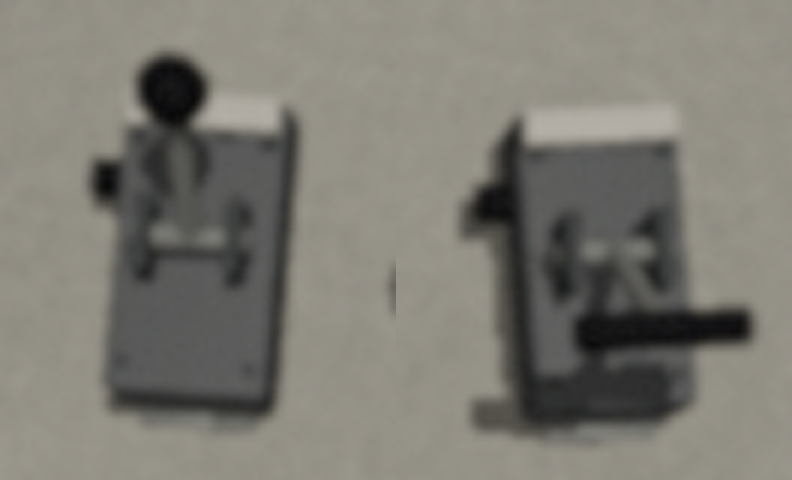

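View pics/c2.png

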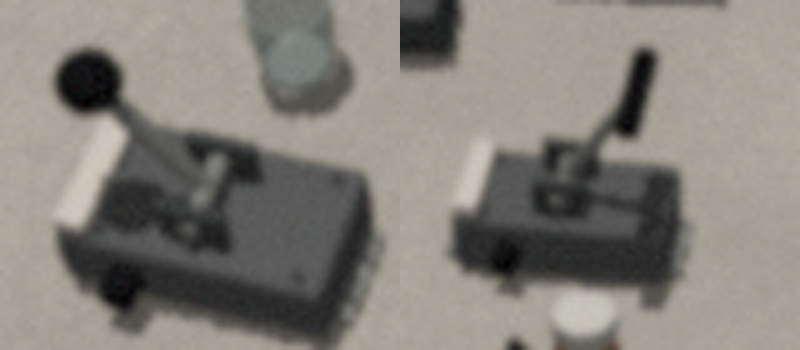

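```bash
cat > h.py <<'E'
import cv2,numpy as np
from workcell import ctrl,imaging
def cam(n):
    i=imaging.camera_info(n);return i["camera_matrix"],cv2.Rodrigues(i["rvec"])[0],i["tvec"].reshape(3,1)
def tri(pt,ps):
    P=[K@np.hstack([R,t]) for K,R,t in (cam("top"),cam("side"))]
    X=cv2.triangulatePoints(P[0],P[1],np.float64(pt).reshape(2,1),np.float64(ps).reshape(2,1));return (X[:3]/X[3]).ravel()
def atz(n,p,z):
    K,R,t=cam(n);d=R.T@np.linalg.inv(K)@np.array([*p,1.]);c=(-R.T@t).ravel();return c+d*(z-c[2])/d[2]
def proj(n,X):
    K,R,t=cam(n);return cv2.projectPoints(np.float64(X).reshape(-1,3),R,t,K,None)[0].reshape(-1,2)
E
python3 - <<'E'
from h import *
np.set_printoptions(precision=1,suppress=True)
c=lambda x,y,k,ox,oy:((x+.5)/k-.5+ox,(y+.5)/k-.5+oy)
B=lambda x,y:c(x,y,6,195,105); T=lambda x,y:c(x-396,y,6,380,105)
S1=lambda x,y:c(x,y,5,200,230);S2=lambda x,y:c(x-400,y,5,260,100)
print("ball",tri(B(172,88),S1(88,80)),atz("top",B(172,88),118))
print("tee",tri(T(664,328),S2(636,92)),atz("top",T(664,328),118))
print("tee ends",atz("top",T(580,332),118),atz("top",T(748,323),118))
print("ballpin",atz("top",B(187,238),52), [atz("top",B(*p),40) for p in((125,125),(292,125),(108,390),(270,400))])
print("teepin",atz("top",T(617,248),52), [atz("top",T(*p),40) for p in((523,140),(677,140),(528,405),(690,402))])
for n,p,z in (("paddle",(325,158),118),("glass",(270,149),70),("bottle",(367,163),50)): print(n,atz("top",p,z))
E
```

```text
ball [623.8 228.4 120.7] [625.2 229.  118. ]
tee [ 524.2 -246.1  119.2] [ 525.1 -246.4  118. ]
tee ends [ 523.7 -213.1  118. ] [ 526.8 -279.8  118. ]
ballpin [579.2 234.1  52. ] [array([630.7, 262.8,  40. ]), array([630.2, 192.2,  40. ]), array([517.2, 268.6,  40. ]), array([512.4, 200.8,  40. ])]
teepin [ 571.2 -245.2   52. ] [array([ 620.9, -209.6,   40. ]), array([ 620.4, -275.4,   40. ]), array([ 506.7, -208.1,   40. ]), array([ 507.4, -276.7,   40. ])]
paddle [530.  -11.4 118. ]
glass [562.5 121.9  70. ]
bottle [ 529.  -119.7   50. ]
```

```bash
python3 - <<'E'
from h import *
np.set_printoptions(precision=1,suppress=True)
print(tri((535,232),(366,60)),tri((576,327),(443,53)))
X=[[162,-604,239],[162,-604,222],[162,-604,420],[0,0,0],[400,-470,239]]
print(proj("top",X),proj("side",X))
t=cv2.imread("pics/top0.png");s=cv2.imread("pics/side0.png")
z=lambda im,x,y,w,h,k:cv2.resize(im[y:y+h,x:x+w],None,fx=k,fy=k,interpolation=cv2.INTER_CUBIC)
cv2.imwrite("pics/c3.png",z(t,440,180,200,220,2.7));cv2.imwrite("pics/c4.png",z(s,310,0,200,140,4))
E
```

```text
[ 365.3 -462.5  192.6] [ 151.6 -535.3  196.9]
[[621.2 323.2]
 [615.6 321.8]
 [696.1 342.3]
 [321.4 376.6]
 [548.1 207.1]] [[443.7  28.9]
 [442.6  34.1]
 [457.5 -34.2]
 [490.  237.3]
 [361.9  43.7]]
```

View pics/c3.png

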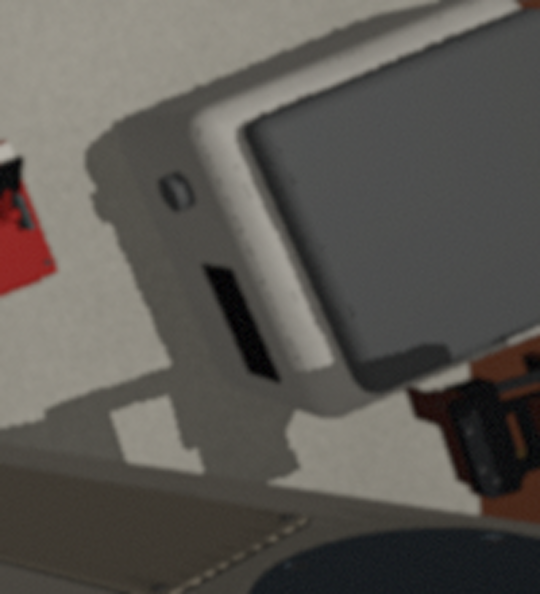

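View pics/c4.png

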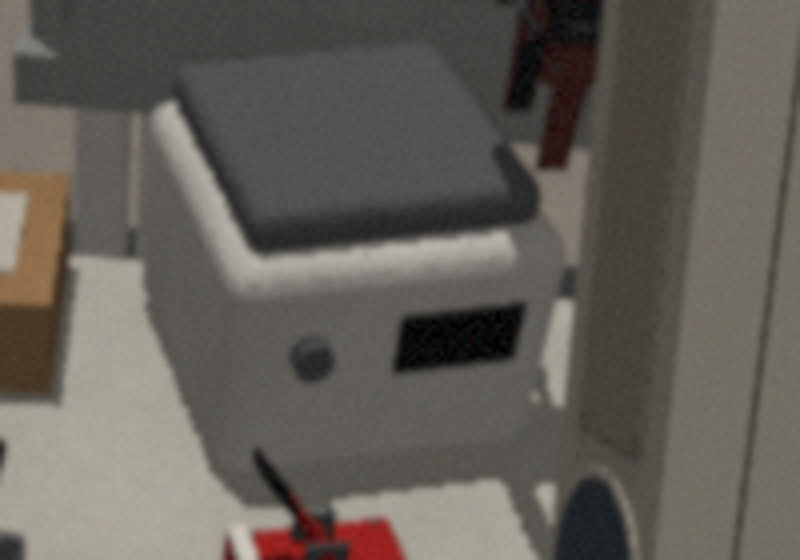

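```bash
python3 -m crank '[{"travel":[0,0,-0.8],"turn":0},{"travel":[0,0,-0.8],"turn":0},{"travel":[0,0,-0.8],"turn":0},{"travel":[0,0,0],"turn":0.8},{"travel":[0,0,0],"turn":0.8},{"travel":[0,0,0],"turn":0.8},{"travel":[0,0,0],"turn":0.8}]' -1
```

```text
t: 0.8
ee_pos: [161.2, -601.3, 360.0]
orientation: [-3.13, 0.108, 0.004]
ft_force: [0.3, 0.4, -2.1]
width: 35.3
```

```bash
python3 -m crank '[{"travel":[0.44,-0.8,0],"turn":0},{"travel":[0.44,-0.8,0],"turn":0},{"travel":[0.44,-0.8,0],"turn":0},{"travel":[0.44,-0.8,0],"turn":0},{"travel":[0.44,-0.8,0],"turn":0},{"travel":[0.44,-0.8,0],"turn":0},{"travel":[0.44,-0.8,0],"turn":0},{"travel":[0.44,-0.8,0],"turn":0},{"travel":[0.44,-0.8,0],"turn":0},{"travel":[0.44,-0.8,0],"turn":0},{"travel":[0.44,-0.8,0],"turn":0},{"travel":[0.44,-0.8,0],"turn":0},{"travel":[0.44,-0.8,0],"turn":0},{"travel":[0.44,-0.8,0],"turn":0},{"travel":[0.44,-0.8,0],"turn":0},{"travel":[0.44,-0.8,0],"turn":0},{"travel":[0.44,-0.8,0],"turn":0},{"travel":[0.44,-0.8,0],"turn":0}]'
```

```text
t: 2.6
ee_pos: [617.7, 113.8, 358.0]
orientation: [-3.124, 0.126, 0.022]
ft_force: [1.0, -0.2, -1.6]
width: 0.4
```

```bash
python3 -m crank '[{"travel":[0.4,-0.6,0],"turn":0},{"travel":[0.4,-0.6,0],"turn":0},{"travel":[0.3,-0.6,0.4],"turn":0},{"travel":[0.1,-0.4,0.8],"turn":0},{"travel":[0,0,0.8],"turn":0},{"travel":[0,0,0],"turn":0},{"travel":[0,0,0],"turn":0}]'
```

```text
t: 3.3
ee_pos: [687.7, 231.7, 251.5]
orientation: [-3.125, 0.115, 0.029]
ft_force: [0.1, 0.8, -0.4]
width: 0.6
```

```bash
python3 -m crank '[{"travel":[0,0.1,0.6],"turn":0},{"travel":[0,0.05,0.6],"turn":0},{"travel":[0,0,0.6],"turn":0},{"travel":[0,0,0.6],"turn":0},{"travel":[0,0,0],"turn":0}]'
python3 - <<'E'
from h import *
s=imaging.get_image("side");cv2.imwrite("pics/c5.png",cv2.resize(s[180:310,160:320],None,fx=4,fy=4,interpolation=2))
E
```

```text
t: 3.8
ee_pos: [691.8, 224.7, 142.0]
orientation: [-3.12, 0.12, 0.005]
ft_force: [-0.1, -0.4, -2.2]
width: 0.7
```

View pics/c5.png

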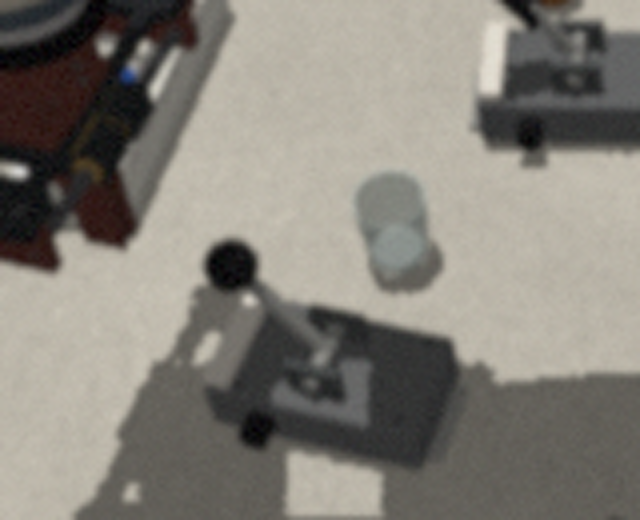

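```bash
python3 - <<'E'
from h import *
o=ctrl.get_obs();print(o["width"],o["ee_pos"])
print(proj("side",[o["ee_pos"],o["ee_pos"]-[0,0,17]]))
s=imaging.get_image("side");cv2.imwrite("pics/c6.png",cv2.resize(s[100:260,100:260],None,fx=3.6,fy=3.6,interpolation=2))
E
```

```text
0.27522284404624575 [693.51881392 225.15659105 144.7970988 ]
[[184.49340357 232.98444827]
 [186.39447529 237.71220745]]
```

View pics/c6.png

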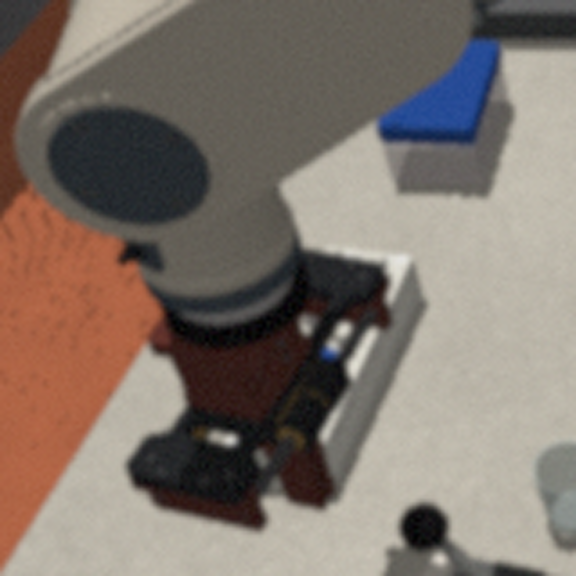

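```bash
python3 -m crank '[{"travel":[0,0,0.35],"turn":0},{"travel":[-0.4,0,0],"turn":0},{"travel":[-0.4,0,0],"turn":0},{"travel":[0,0,0],"turn":0},{"travel":[0,0,0],"turn":0}]'
```

```text
t: 4.4
ee_pos: [660.0, 230.0, 136.4]
orientation: [-3.112, 0.121, -0.029]
ft_force: [1.4, -0.0, -2.0]
width: 0.1
```

```bash
python3 -m crank '[{"travel":[0,0.03,0.25],"turn":0},{"travel":[0,0,0.1],"turn":0},{"travel":[0,0,0],"turn":0}]'
python3 -m crank '[{"travel":[-0.25,0,0],"turn":0},{"travel":[-0.25,0,0],"turn":0},{"travel":[-0.25,0,0],"turn":0},{"travel":[-0.25,0,0],"turn":0},{"travel":[0,0,0],"turn":0}]'
```

```text
t: 4.7
ee_pos: [663.1, 229.0, 118.7]
orientation: [-3.111, 0.122, -0.035]
ft_force: [-0.1, 0.8, -1.7]
width: 0.4
t: 5.2
ee_pos: [609.1, 233.0, 117.2]
orientation: [-3.111, 0.122, -0.035]
ft_force: [0.0, -0.2, -2.4]
width: 0.3
```

```bash
python3 -m crank '[{"travel":[-0.25,0,0],"turn":0},{"travel":[-0.25,0,0],"turn":0},{"travel":[-0.2,0,0],"turn":0},{"travel":[0,0,0],"turn":0},{"travel":[0,0,0],"turn":0}]'
python3 - <<'E'
from h import *
s=imaging.get_image("side");cv2.imwrite("pics/c7.png",cv2.resize(s[180:310,160:320],None,fx=4,fy=4,interpolation=2))
E
```

```text
t: 5.7
ee_pos: [571.2, 236.3, 116.9]
orientation: [-3.111, 0.12, -0.035]
ft_force: [-1.0, -0.7, -1.5]
width: 0.3
```

View pics/c7.png

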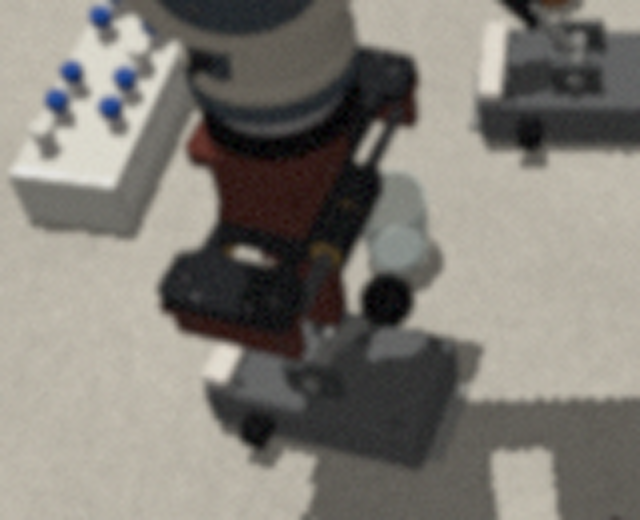

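```bash
python3 -m crank '[{"travel":[0.2,0,-0.2],"turn":0},{"travel":[0.1,0,-0.6],"turn":0},{"travel":[0,0,-0.8],"turn":0},{"travel":[0,0,-0.8],"turn":0},{"travel":[0,0.4,-0.6],"turn":0},{"travel":[0,0.8,0],"turn":0},{"travel":[0,0.8,0],"turn":0},{"travel":[0,0.8,0],"turn":0},{"travel":[0,0.8,0],"turn":0},{"travel":[0,0.8,0],"turn":0},{"travel":[0,0,0],"turn":0}]'
python3 - <<'E'
from h import *
s=imaging.get_image("side");cv2.imwrite("pics/c8.png",cv2.resize(s[230:300,200:280],None,fx=5,fy=5,interpolation=2))
t=imaging.get_image("top");cv2.imwrite("pics/top8.png",t)
E
```

```text
t: 6.85
ee_pos: [579.5, 2.6, 278.5]
orientation: [-3.11, 0.119, -0.064]
ft_force: [0.1, 1.9, -2.0]
width: 0.4
```

View pics/c8.png

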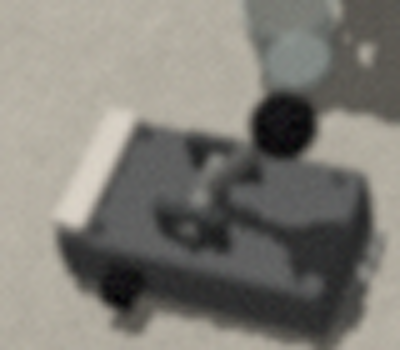

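View pics/top8.png

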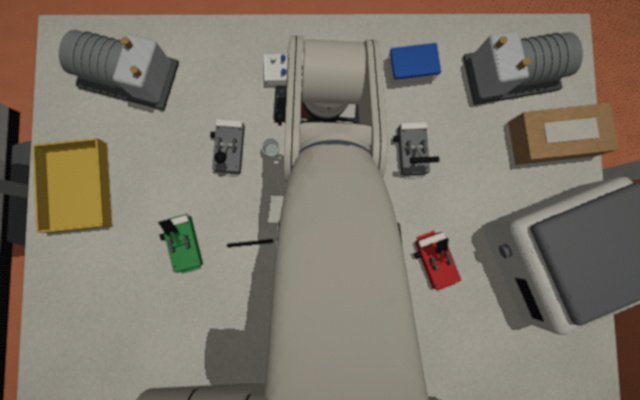

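```bash
python3 -m crank '[{"travel":[-0.25,0.8,0],"turn":-0.3},{"travel":[-0.25,0.8,0],"turn":-0.3},{"travel":[-0.3,0.8,0],"turn":-0.3},{"travel":[-0.3,0.8,0],"turn":0},{"travel":[-0.3,0.8,0],"turn":0},{"travel":[-0.3,0.6,0],"turn":0},{"travel":[0,0,0],"turn":0},{"travel":[0,0,0],"turn":0}]'
```

```text
t: 7.75
ee_pos: [499.0, -221.8, 271.2]
orientation: [-3.11, -0.051, -0.079]
ft_force: [0.5, 0.9, -1.5]
width: 0.7
```

```bash
python3 -m crank '[{"travel":[-0.5,0.45,0],"turn":0},{"travel":[0,0,0],"turn":0},{"travel":[0,0,0.6],"turn":0},{"travel":[0,0,0.6],"turn":0},{"travel":[0,0,0.6],"turn":0},{"travel":[0,0,0.5],"turn":0},{"travel":[0,0,0],"turn":0}]'
python3 - <<'E'
from h import *
s=imaging.get_image("side");cv2.imwrite("pics/c9.png",cv2.resize(s[70:180,230:380],None,fx=4,fy=4,interpolation=2))
E
```

```text
t: 8.45
ee_pos: [491.6, -231.7, 154.6]
orientation: [-3.111, -0.07, -0.093]
ft_force: [-0.5, 0.8, -1.8]
width: 0.7
```

View pics/c9.png

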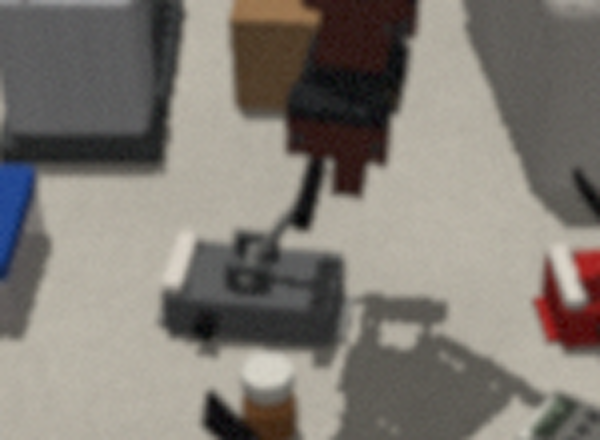

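```bash
python3 -m crank '[{"travel":[-0.3,0.3,0],"turn":0},{"travel":[0,0,0.3],"turn":0},{"travel":[0,0,0.3],"turn":0},{"travel":[0,0,0],"turn":0}]'
```

```text
t: 8.9
ee_pos: [486.0, -245.5, 128.8]
orientation: [-3.115, -0.076, -0.109]
ft_force: [0.5, 0.5, -2.0]
width: 0.3
```

```bash
python3 -m crank '[{"travel":[0.2,0,0.15],"turn":0},{"travel":[0.2,0,0.05],"turn":0},{"travel":[0.25,0,0],"turn":0},{"travel":[0.25,0,0],"turn":0},{"travel":[0.25,0,0],"turn":0},{"travel":[0,0,0],"turn":0}]'
```

```text
t: 9.5
ee_pos: [553.1, -241.6, 125.8]
orientation: [-3.116, -0.078, -0.117]
ft_force: [-0.5, -0.4, -1.7]
width: 0.4
```

```bash
python3 -m crank '[{"travel":[0.2,0.05,0],"turn":0},{"travel":[0.2,0.05,0],"turn":0},{"travel":[0.15,0,0],"turn":0},{"travel":[0,0,0],"turn":0},{"travel":[0,0,0],"turn":0}]'
python3 - <<'E'
from h import *
s=imaging.get_image("side");cv2.imwrite("pics/c10.png",cv2.resize(s[70:180,230:380],None,fx=4,fy=4,interpolation=2))
E
```

```text
t: 10.0
ee_pos: [583.5, -245.6, 127.9]
orientation: [-3.117, -0.078, -0.117]
ft_force: [-0.3, 0.5, -1.1]
width: 0.5
```

View pics/c10.png

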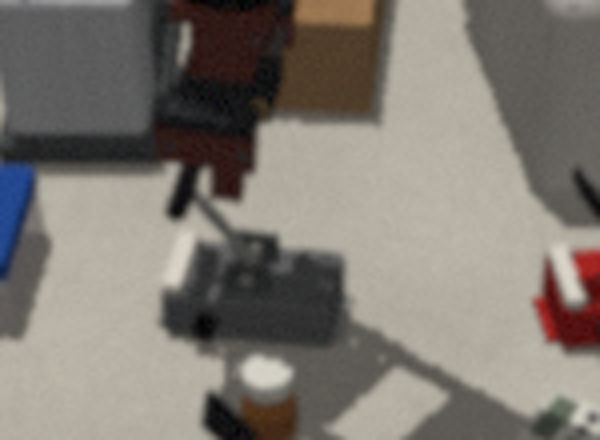

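```bash
python3 -m crank '[{"travel":[-0.3,0,-0.2],"turn":0},{"travel":[-0.3,0,-0.6],"turn":0},{"travel":[-0.4,0,-0.8],"turn":0},{"travel":[-0.6,-0.3,-0.8],"turn":0},{"travel":[-0.6,-0.3,-0.6],"turn":0},{"travel":[-0.5,0,-0.2],"turn":0},{"travel":[0,0,0],"turn":0},{"travel":[0,0,0],"turn":0}]'
python3 - <<'E'
from h import *
np.set_printoptions(precision=1,suppress=True)
cv2.imwrite("pics/side11.png",imaging.get_image("side"));cv2.imwrite("pics/top11.png",imaging.get_image("top"))
for c in((578,233,52),(571,-245,52)):
  for s in(1,-1):
    X=np.array(c)+[s*44.7,0,66.3];print(c,s,proj("side",X),proj("top",X))
E
```

```text
t: 10.85
ee_pos: [423.4, -225.1, 281.8]
orientation: [-3.116, -0.075, -0.112]
ft_force: [0.2, -0.4, -2.6]
width: 0.7
(578, 233, 52) 1 [[216.8 247.9]] [[221.5 120.3]]
(578, 233, 52) -1 [[256.6 254.1]] [[221.1 157.4]]
(571, -245, 52) 1 [[275.5 115. ]] [[422.3 121.8]]
(571, -245, 52) -1 [[305.8 118.4]] [[423.7 158.7]]
```

View pics/side11.png

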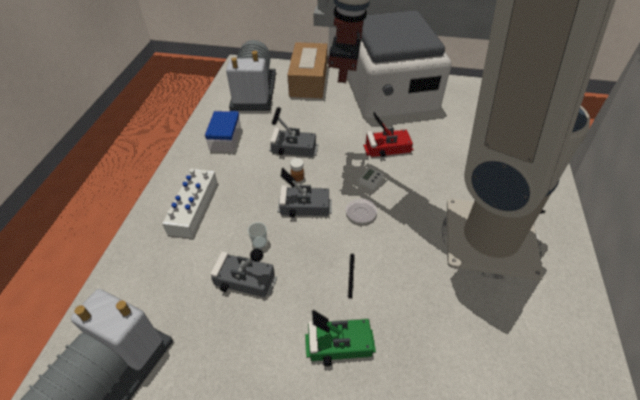

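View pics/top11.png

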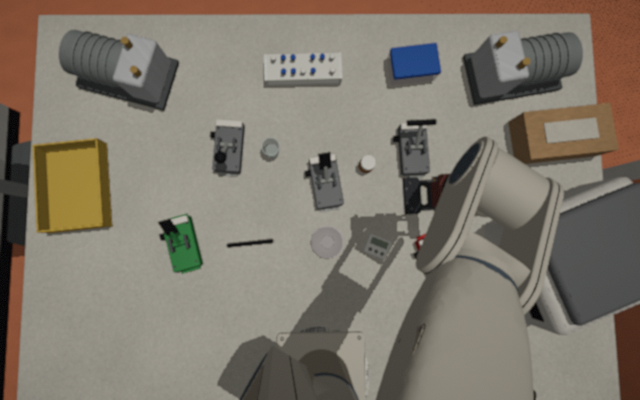

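The ball is at side (257,255) and top (221,157), which match the off-stop projections. The tee bar is at side (276,115) and top (422,122), matching the on stop. The paddle is still on at side (288,178), and the arm is clear, so I'm handing in.

```bash
python3 -c "
from workcell import workorder
print(workorder.close_job())"
```

```text
the job is handed in; nothing more can be done
None
```

The changeover is done and handed in. With shut fingers I pushed the ball handle over to off and checked it in both pictures. Only then did I push the T handle over to on, so both were never on together.

The last pictures, at about 10.9 s, put the ball within about 1 px of where the off stop should appear and the crossbar within about 1 px of the on stop. The paddle handle still leans to its white ridge and the ware has not moved. The arm was clear at z ≈ 280 mm.

The force readings I took at the end of each move never passed about 3 N. The tool tilted about 4° along the way, with no effect on the result. No check failed or disagreed; handing in reports no verdict.

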